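# Change the gear on the stirring drive

### The arm

A 6-joint arm with a two-finger parallel gripper is mounted at the origin on the work surface. World frame = base frame: x ahead of the robot, y to its left, z up, the work surface at z = 0. Lengths are in mm, angles in degrees, forces in N, time in s.
With the tool pointing down it reaches from about 425 to 1125 mm from the base axis. Payload 14.9 kg.
Tool frame: the origin (TCP) lies between the finger pads; the fingertips stand 14 mm ahead of it and the grasp point (between the pads) lies 5 mm behind it; z points along the fingers, y is the line along which they close (so a half turn about z gives the same grasp; the last joint's range is limited). The gripper opens to 91 mm and grips with 3 to 60 N. Pads are 32 mm wide; open, the fingers measure 118 mm over their backs; the gripper's body (76 mm by 178 mm) begins 60 mm behind the grasp point.
Start: joints at [-77.309, 21.709, 99.362, -0, 58.929, -1.908], TCP at [176.431, -677.414, 227.932] pointing down, gripper open.
Joint ranges: [-158.91, 158.91], [-42.39, 125.64], [0.06, 152.35], [-60.88, 240.88], [17.5, 164.5], [-176.32, 176.32]. Speed limits (degrees/s): [108.29, 108.29, 136.94, 180, 180, 180].

### API

Orientations are given as [roll, pitch, yaw] about the fixed x, y, z axes, in that order (R = Rz(yaw) Ry(pitch) Rx(roll)).
In Python, from bench import * gives the robot as it stands.
- The arm moves only by the tool jog_arm, never from a script. Its argument "steps" is one flat list of numbers, 7 for each row, row after row: the shift along the world's x, y, z in units of 25 mm (1.0 is 25 mm), then the turn, a rotation vector about the world's x, y, z in units of 5 degrees (1.0 is 5 degrees), then the finger opening in mm, from 0 to 91.2. In form: [tx, ty, tz, wx, wy, wz, fingers, tx, ty, tz, wx, wy, wz, fingers, ...]. A call has exactly 10 rows; each row is the pose to reach, as a shift and turn from the pose commanded when the call began; what a row does not reach only later rows make up. A row lasts 1/10 s, in which the tool goes at most 50 mm and 8.59 degrees, less where a joint would pass 70% of its speed; a pose out of reach is approached as far as the arm can. A call with a gripper value outside its range is refused whole. The fingers move at their own pace and stop on an object; "force" is the grip in N (left out, the last holds). Time passes only in rows, so rows that repeat a pose let the fingers close, or fill a call up. It gives the time, the measured TCP pose, the force, the opening and the grip force at its end, in the units of the state.
- sense(): the state, without advancing time (a new reading comes with each control period).
- camera(name): name is "side" or "top"; returns the picture (480x640x3 uint8, blue, green, red); there is no depth.
- camera_model(name): a dict with "vertical_fov" (degrees; the focal length in pixels is half the picture's height over the tangent of half this angle, whatever the lens; pixels are square), "cx", "cy" (the principal point, pixels), "eye" and "orientation" of the camera in the world. Camera axes: x right, y down, z forward; pixel columns grow to the right and rows downward; lengths in mm; the calibration is good to about 2 mm. A picture is of the moment at which its call begins. camera_model takes no time and is no camera call.
- sign_off(): hands the job in; it is judged then, once.
The state is a dict: "clock": time; "joint_pos": joint angles; "dq": joint speeds; "joint_torque": joint torques, N m; "tcp_pos": TCP position; "tcp_rot": TCP orientation; "ft_force": force on the tool from outside, world axes, zero at the start; "moment": the same for the moment, N m; "opening": opening from 0.0 (shut) to 1.0 (fully open); "grasp_force": force on a finger pad.
Only numpy, scipy, OpenCV 4.12 (cv2) and the standard library are available. Lean on these libraries where they do the work, as an engineer would, in place of code of your own. Each camera call takes 0.05 s, during which the arm holds its last target. There are 200 camera calls.

### The job

Change the gear on the stirring drive: lift the small gear off the spindle and set it down flat, hub up, on the floor of the enamel tray, then fit the large toothed gear from the plywood board on the spindle, rocking it about its axis until its teeth mesh with the fixed brass pinion and it sits fully down. Last, swing the steel keeper fully shut over the gear's rim. Leave the smooth wheel, the small bottles, the rubber bulb and the screwdriver where they are.

Things in the scene. Friction and masses are not known exactly. Their poses are not given: they have to be found in the camera images.
- drive: white drive housing with an aluminium deck, fixed; 150 x 165 mm, deck 50 mm above the table. Origin on the table straight below the spindle's axis; housing reaches x -50..+100, y -115..+50 mm. z up. The pinion stands on its +x side of the spindle, the keeper's pivot on its -y side.
- seat (a point): point on the steel spindle's axis at the top of its shoulder, 54 mm above the table, where the underside of a fully seated gear rests. The spindle (11 mm diameter, conical top) rises 30 mm above this point, so its tip is 84 mm above the table. The large gear meets the top of the pinion 14 mm before it is seated.
- pinion: brass spur gear, fixed, cannot turn; 10 teeth, pitch diameter 50 mm, 60 mm over the teeth; its axis is 61.5 mm from the spindle's axis. Origin on the deck at its axis; teeth from 4 to 18 mm above the origin, a shaft end to 22 mm. z up; its +x axis points along the middle of a tooth, the other teeth every 36 deg.
- gear_large: large grey plastic spur gear, loose, 0.1-0.21 kg; 14 teeth, pitch diameter 70, 80 mm over the teeth, disc 12 mm thick, about 4 deg of free turn in mesh. Origin: centre of underside; z up the hub; +x through the middle of a tooth. Eight-sided grip hub, 28 mm across flats, from 12 to 52 mm above the underside; flat normals along +x, +y and every 45 deg; 14 mm bore right through.
- gear_small: small grey plastic gear, loose, 0.09 kg, on the spindle at the start and too small to reach the pinion; 48 mm over its 10 teeth, disc 12 mm thick. Origin: centre of the underside; z up along the hub. Eight-sided grip hub, 28 mm across flats, from 12 to 52 mm above the underside; flat normals along +x, +y and every 45 deg; 14 mm bore right through.
- wheel_smooth: grey plastic wheel with a smooth rim, no teeth, 79 mm diameter, disc 12 mm thick, same hub as the gears; lies on the board beside the large gear; not to be used. Origin: centre of the underside.
- tray: white enamel tray with a blue rim, fixed, 230 x 170 mm (along its x, y), walls 4 mm thick and 19 mm high, floor 4 mm thick. Origin: centre of the underside. A jar and a rubber bulb stand in it near its two x ends; the middle is free.
- board: plywood board, fixed, 240 x 180 x 8 mm (x, y, z). Origin: centre of the underside. The large gear, the smooth wheel and a dropper bottle stand on it.
- keeper (a joint): angle of the keeper (rad): a flat steel bar that turns about a vertical pivot; 0 = shut, its tip over the gear's rim; starts open at 1.2 to 1.8, stop at 2.0; grows anticlockwise seen from above. Stiff enough to stay where left (1.5 N at its pin moves it). Underside 4 mm above a seated gear's disc, so it shuts only over a fully seated gear; clears the large gear's rim above 1.0 rad.
- keeper_pivot (a point): point on the keeper's vertical pivot axis, 70 mm above the table (the bar's underside), 60 mm from the spindle's axis. The bar is 12 mm wide, 7 mm thick and reaches 34 mm from here over the gear when shut.
- keeper_grip (a point): on the keeper's upright grip pin (12 mm diameter), 10 mm below its top, 100 mm above the table; the pin is 30 mm from the pivot on the tail of the bar, on the side away from the tip, and when shut it lies straight beyond the pivot as seen from the spindle.
- dropper: small dropper bottle, 30 mm diameter, 65 mm tall, on the board; bystander. Origin: centre of the underside.
- bulb: red-brown rubber pipette bulb, 42 mm diameter, 46 mm tall, in the tray; bystander. Origin: centre of the underside.
- jar: small capped glass jar, 38 mm diameter, 45 mm tall, in the tray; bystander. Origin: centre of the underside.
- screwdriver: screwdriver 160 mm long lying on the table in front of the robot; bystander. Origin: at its middle, underside.

How it is judged (in metres and radians):
On the way, in this order (a step that is already met when the one before it is completed fails the run):
1. the small gear lies flat on the floor of the tray, let go (x of gear_small in the frame of tray between -0.089 and 0.089 m and y of gear_small in the frame of tray between -0.06 and 0.06 m and z of gear_small in the frame of tray below 0.009 m and angle between gear_small's own z axis and vertical below 0.15 rad and contact force between the fingers and gear_small below 0.1 N), for 0.2 s.
2. the large gear is fully down on the spindle, in mesh with the pinion, let go (z of gear_large in the frame of seat below 0.0025 m and horizontal distance between gear_large and seat below 0.004 m and angle between gear_large's own z axis and vertical below 0.07 rad and contact force between the fingers and gear_large below 0.1 N), for 0.2 s.
At the end, for the whole second after the job is handed in: The small gear lies flat, hub up, on the tray's floor (tilt under 0.15 rad); the large gear is on the spindle within 2.5 mm of fully down, upright and meshed with the pinion; the keeper is shut to under 0.2 rad; both gears at rest (x of gear_small in the frame of tray between -0.089 and 0.089 m and y of gear_small in the frame of tray between -0.06 and 0.06 m and z of gear_small in the frame of tray below 0.009 m and angle between gear_small's own z axis and vertical below 0.15 rad and z of gear_large in the frame of seat below 0.0025 m and horizontal distance between gear_large and seat below 0.004 m and angle between gear_large's own z axis and vertical below 0.07 rad and value of joint keeper below 0.2 rad and linear speed of each of gear_small, gear_large below 0.02 m/s); the robot touches nothing.
It fails at once if a bystander or the smooth wheel is shifted by more than 30 mm or knocked over (distance of any of dropper, bulb, jar, screwdriver, wheel_smooth from where it was at the start of the episode above 0.03 m or angle between any of dropper, bulb, jar's own z axis and vertical above 0.5 rad).
It also fails if it takes over 72 s, if anything falls off the work surface, if the arm or the gripper's body presses on something with over 40 N, if the wrist force passes 120 N, or if a joint passes its speed limit or range.

## Working session

There is one attempt and no reset: what is moved stays moved. The work goes in short steps, Python scripts to look and compute and a tool call to move; the robot and the scene stay as the last step left them, time stands still between calls to the robot, and variables do not carry over. Pictures are saved under pics/ and viewed, at most 10 in all, crops included, and the job is handed in when it is done.

Besides the shell and the picture viewer there is one more tool, called after "Emit:" as a command line: name --argument value ..., lists and objects as JSON in quotes. jog_arm: Moves the arm, as the interface text tells. Its arguments: {"type":"object","properties":{"steps":{"type":"array","items":{"type":"number"}},"force":{"type":"number"}},"required":["steps"]}

```bash
ls; mkdir -p pics; python3 - <<'E'
from bench import *
import cv2
for n in("side","top"):
    cv2.imwrite(f"pics/{n}0.png",camera(n)); print(n,camera_model(n))
s=sense();print(s)
E
```

```text
pics
side {'vertical_fov': 49.41504230534913, 'cx': 321.8668314464662, 'cy': 247.3557319162894, 'eye': array([869.91129286, 827.92232817, 807.35325244]), 'orientation': array([-1.27023299e+02, -1.44301774e-01,  1.55550033e+02])}
top {'vertical_fov': 42.387541779029625, 'cx': 317.3291606558542, 'cy': 230.56303348144843, 'eye': array([ 423.83662618,  -23.4055424 , 1260.39623997]), 'orientation': array([-175.48594122,   -0.22050239,  -91.14559053])}
{'clock': 0.1, 'joint_pos': array([-7.73072437e+01,  2.17367289e+01,  9.93907877e+01,  3.20771599e-04,
        5.89293269e+01, -1.90754969e+00]), 'dq': array([-0.04487122, -0.06250133, -0.10524187, -0.04889125,  0.0005972 ,
       -0.11036646]), 'joint_torque': array([ 3.10686175e-06, -7.65038824e+01, -4.35295737e+01,  6.51622284e-02,
        3.98269237e-02, -2.15403350e-05]), 'tcp_pos': array([ 176.37962601, -677.07151862,  227.35172377]), 'tcp_rot': array([-1.79943197e+02, -2.16657779e-03,  1.46001393e+01]), 'ft_force': array([ 0.40730844, -0.24094947, -0.2830436 ]), 'moment': array([-0.01385458, -0.06229605, -0.04675891]), 'grasp_force': 0.0, 'opening': 0.9982323313620489}
```

View pics/top0.png

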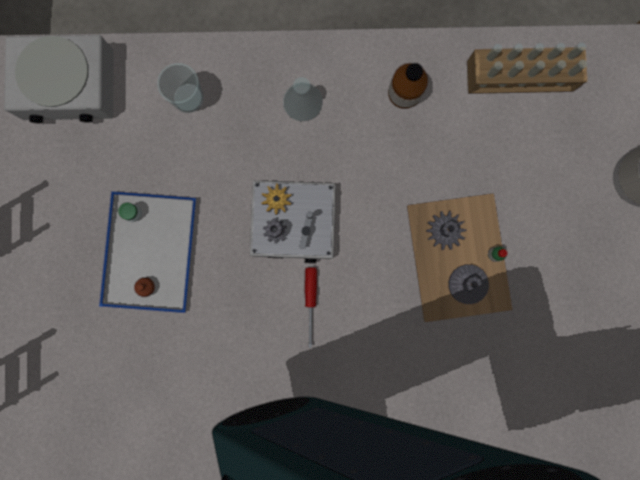

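View pics/side0.png

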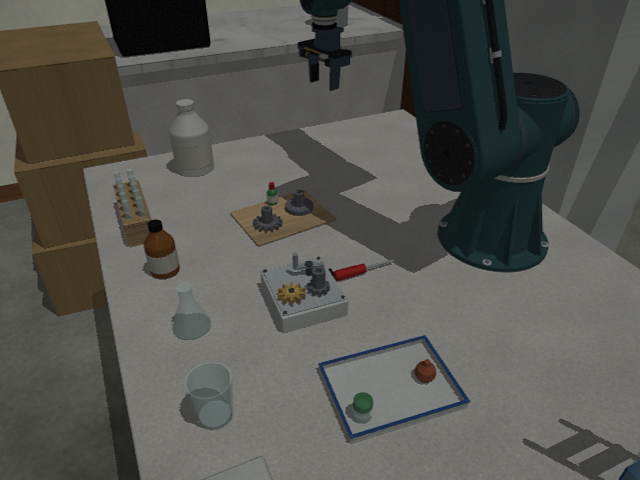

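The top view shows the tray at (148,252), the small gear on the spindle at (275,230), the pinion at (276,198), the keeper at (308,228), the large gear at (446,230) and the smooth wheel at (468,284). The side view shows the same layout with nothing hidden.

```bash
cat > h.py <<'E'
import numpy as np, cv2
from scipy.spatial.transform import Rotation as R
from bench import *
def cam(n):
    m=camera_model(n); f=240/np.tan(np.radians(m["vertical_fov"]/2))
    return f,m["cx"],m["cy"],np.array(m["eye"]),R.from_euler("xyz",m["orientation"],degrees=True).as_matrix()
def ray(n,uv):
    f,cx,cy,e,M=cam(n); d=M@np.array([(uv[0]-cx)/f,(uv[1]-cy)/f,1]); return e,d/np.linalg.norm(d)
def onz(n,uv,z):
    e,d=ray(n,uv); return e+d*(z-e[2])/d[2]
def proj(n,p):
    f,cx,cy,e,M=cam(n); q=M.T@(np.array(p)-e); return np.array([cx+f*q[0]/q[2],cy+f*q[1]/q[2]])
def tri(a,b):
    (e1,d1),(e2,d2)=ray("top",a),ray("side",b)
    t=np.linalg.lstsq(np.c_[d1,-d2],e2-e1,rcond=None)[0]
    p,q=e1+t[0]*d1,e2+t[1]*d2; return (p+q)/2,np.linalg.norm(p-q)
E
python3 - <<'E'
from h import *
t=cv2.imread("pics/top0.png");s=cv2.imread("pics/side0.png")
c=lambda i,x,y,w,h,k:cv2.resize(i[y:y+h,x:x+w],None,fx=k,fy=k,interpolation=cv2.INTER_CUBIC)
o=np.zeros((600,800,3),np.uint8)
def put(im,x,y): o[y:y+im.shape[0],x:x+im.shape[1]]=im
put(c(t,245,175,100,75,4),0,0);put(c(t,410,195,100,75,4),400,0)
put(c(s,255,245,100,75,4),0,300);put(c(s,235,175,100,75,4),400,300)
cv2.imwrite("pics/crop0.png",np.clip(o*1.6,0,255).astype(np.uint8))
hv=cv2.cvtColor(t,cv2.COLOR_BGR2HSV)
def blobs(n,m,lo=30):
    k,l,st,ce=cv2.connectedComponentsWithStats(m)
    for i in range(1,k):
        if st[i,4]>lo: print(n,st[i],ce[i].round(1))
    return l
blobs("brass",cv2.inRange(hv,(15,120,90),(30,255,255))*1)
b=cv2.inRange(hv,(105,100,50),(125,255,255));blobs("blue",b)
print(cv2.minAreaRect(np.argwhere(b[:,:230]>0)[:,::-1].astype(np.float32)))
w=cv2.inRange(hv,(8,60,70),(20,180,220)); w[:, :380]=0;w[:150]=0;blobs("wood",w,500)
g=cv2.inRange(hv,(0,0,0),(180,90,95)); g[:, :240]=0;g[:, 520:]=0;g[:175]=0;g[330:]=0;blobs("dark",g)
d=cv2.inRange(hv,(0,0,140),(180,60,255))[160:280,230:360];blobs("deck",d,500)
print(hv[245,265],hv[300,350],hv[230,262])
E
```

```text
brass [263 185  28  29 367] [276.2 198.9]
blue [100 192  96 120 960] [146.8 253.2]
((147.40982055664062, 251.49179077148438), (86.00896453857422, 115.8857650756836), 5.19442892074585)
wood [ 407  194  100  118 6454] [456.1 244.7]
dark [329 183  13  75 487] [336.4 218.2]
dark [301 209  21  38 268] [310.4 226.6]
dark [ 426  210   40   41 1015] [445.4 230.1]
dark [263 217  29  26 496] [277.4 229.3]
dark [488 244  19  18 132] [495.5 252.5]
dark [263 256  21   3  42] [273.7 256.9]
dark [303 257  18   7  88] [311.1 260.2]
dark [309 265  11  65 176] [315.1 297.4]
dark [ 448  264   42   41 1358] [468.3 284. ]
dark [ 360  267  160   63 2798] [460.6 315.3]
[120  10 131] [  6  11 117] [110  12 129]
```

View pics/crop0.png

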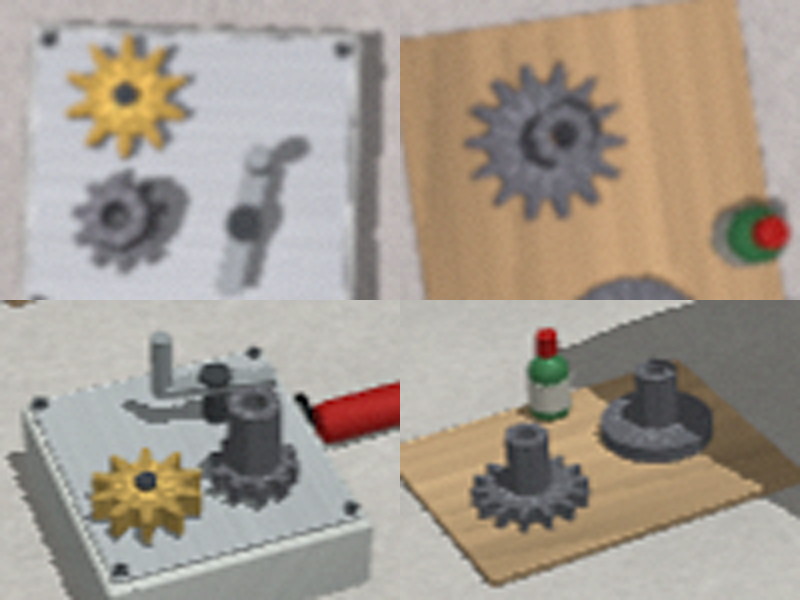

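Crops show: small gear's bore at top (274,228.3) / side (319.3,270.5); large gear's bore at top (451.3,228) / side (266.5,208). The keeper pivot is at top (305.8,230.5) and side (308.5,263); the pin top is at side (295.3,254.3), with the tail pointing towards +x.

```bash
python3 - <<'E'
from h import *
t=cv2.imread("pics/top0.png");hv=cv2.cvtColor(t,cv2.COLOR_BGR2HSV)
p=lambda n,x:print(n,np.round(x,1))
for n,a,b,z in [("small",(274,228.3),(319.3,270.5),106),("large",(451.3,228),(266.5,208),60),("wheel",(476,283),(399.3-100,191.8),60)]:
    q,e=tri(a,b);p(n,q);p(" err,topz",[e,*onz("top",a,z)]);p(" sidez",onz("side",b,z))
pin=onz("top",(276.2,198.9),68);p("pinion",pin);p(" shaft",onz("top",(245+125/4,175+93/4),72)); p(" side shaft",onz("side",(255+146/4,245+181/4),72))
p("largedisc",onz("top",(445.4,230.1),20))
p("pivot",tri((305.8,230.5),(308.5,263))[0])
p("pin side z110",onz("side",(295.25,253.8),110));p("pin top",onz("top",(245+258/4,175+155/4),110))
b=cv2.inRange(hv,(105,100,50),(125,255,255))[:,:230]
bx=cv2.boxPoints(cv2.minAreaRect(np.argwhere(b>0)[:,::-1].astype(np.float32)))
T=np.array([onz("top",c,19) for c in bx]);p("tray",T.mean(0));p("sides",[np.linalg.norm(T[0]-T[1]),np.linalg.norm(T[1]-T[2])]);p("corners",T)
# screws
for c,cs in [("tl",(257,184.5)),("tr",(330.8,187))]: p(c,onz("top",cs,51))
# tooth phases
def phase(mask,c,z,N):
    ys,xs=np.nonzero(mask); P=np.array([onz("top",(x,y),z)[:2] for x,y in zip(xs,ys)])-c
    r=np.hypot(*P.T); a=np.arctan2(P[:,1],P[:,0]); k=r>0.8*np.percentile(r,98)
    s=np.exp(1j*N*a[k]).mean(); return np.degrees(np.angle(s))/N,abs(s)
m=cv2.inRange(hv,(15,120,90),(30,255,255)); p("pinion phase",phase(m,pin[:2],68,10))
g=cv2.inRange(hv,(0,0,0),(180,90,95));mm=np.zeros_like(g);mm[205:256,420:470]=g[205:256,420:470]
p("large phase",phase(mm,onz("top",(445.4,230.1),20)[:2],20,14))
E
```

```text
small [520.9  51.4 104. ]
 err,topz [  0.  520.7  51.3 106. ]
 sidez [521.9  53.7 106. ]
large [ 519.1 -291.4   59.3]
 err,topz [   1.4  518.4 -290.9   60. ]
 sidez [ 520.  -290.7   60. ]
wheel [ 409.5 -334.5   58.7]
 err,topz [   2.6  410.7 -334.8   60. ]
 sidez [ 409.3 -331.7   60. ]
pinion [581.   48.7  68. ]
 shaft [581.8  48.3  72. ]
 side shaft [585.3  51.6  72. ]
largedisc [ 517.5 -287.8   20. ]
pivot [518.8  -8.4  79.7]
pin side z110 [548.3 -15.7 110. ]
pin top [546.3 -15.7 110. ]
tray [487.2 311.2  19. ]
sides [232.1 173.8]
corners [[381.1 406.6  19. ]
 [612.4 387.2  19. ]
 [593.1 214.5  19. ]
 [362.3 236.4  19. ]]
tl [612.6  87.1  51. ]
tr [604.8 -58.2  51. ]
pinion phase [-2.9  0.9]
large phase [12.7  0.6]
```

Emit:
jog_arm --steps '[12.2,13,0,0,0,-3.52,60,12.2,13,0,0,0,-3.52,60,12.2,13,0,0,0,-3.52,60,12.2,13,0,0,0,-3.52,60,12.2,13,0,0,0,-3.52,60,12.2,13,0,0,0,-3.52,60,12.2,13,0,0,0,-3.52,60,12.2,13,0,0,0,-3.52,60,12.2,13,0,0,0,-3.52,60,12.2,13,0,0,0,-3.52,60]' --force 20

```text
clock: 1.1
tcp_pos: [484.0, -349.0, 227.8]
tcp_rot: [-180.0, -0.0, -2.8]
ft_force: [-0.6, -0.1, 0.5]
opening: 0.656
grasp_force: 0.0
```

Emit:
jog_arm --steps '[1.58,16.18,0,0,0,0,60,1.58,16.18,0,0,0,0,60,1.58,16.18,0,0,0,0,60,1.58,16.18,0,0,0,0,60,1.58,16.18,0,0,0,0,60,1.58,16.18,0,0,0,0,60,1.58,16.18,0,0,0,0,60,1.58,16.18,0,0,0,0,60,1.58,16.18,-2.4,0,0,0,60,1.58,16.18,-3.1,0,0,0,60]'

```text
clock: 2.1
tcp_pos: [520.1, 53.3, 148.4]
tcp_rot: [180.0, 0.0, -2.9]
ft_force: [-0.1, 0.0, -1.0]
opening: 0.659
grasp_force: 0.0
```

Emit:
jog_arm --steps '[0,0,-1,0,0,0,55,0,0,-1.8,0,0,0,55,0,0,-2.4,0,0,0,55,0,0,-2.62,0,0,0,55,0,0,-2.62,0,0,0,20,0,0,-2.62,0,0,0,20,0,0,-2.62,0,0,0,20,0,0,-2.62,0,0,0,20,0,0,-2.62,0,0,0,20,0,0,-2.62,0,0,0,20]'

```text
clock: 3.1
tcp_pos: [521.5, 52.1, 85.7]
tcp_rot: [-180.0, -0.1, -3.0]
ft_force: [-0.5, 0.7, 7.7]
opening: 0.319
grasp_force: 20.0
```

Emit:
jog_arm --steps '[0,0,0.5,0,0,0,20,0,0,1.2,0,0,0,20,0,0,2.2,0,0,0,20,0,0,3.2,0,0,0,20,-0.2,1.5,3.6,0,0,0,20,-0.5,3.3,3.6,0,0,0,20,-0.8,5.2,3.6,0,0,0,20,-1.1,7.2,3.6,0,0,0,20,-1.3,9.2,3.2,0,0,0,20,-1.36,10.36,2,0,0,0,20]'

```text
clock: 4.1
tcp_pos: [487.9, 315.0, 137.9]
tcp_rot: [-179.8, -0.3, -2.9]
ft_force: [0.7, 0.7, -0.5]
opening: 0.319
grasp_force: 20.0
```

```bash
python3 - <<'E'
from h import *
t=camera("top");s=camera("side")
c=lambda i,x,y,w,h,k:cv2.resize(i[y:y+h,x:x+w],None,fx=k,fy=k,interpolation=cv2.INTER_CUBIC)
o=np.hstack([c(t,90,170,200,200,2),c(s,250,240,200,200,2)])
cv2.imwrite("pics/c1.png",o);print(sense()["tcp_pos"],sense()["opening"])
E
```

```text
[485.03331928 313.4221095  132.82168239] 0.3210466360720696
```

View pics/c1.png

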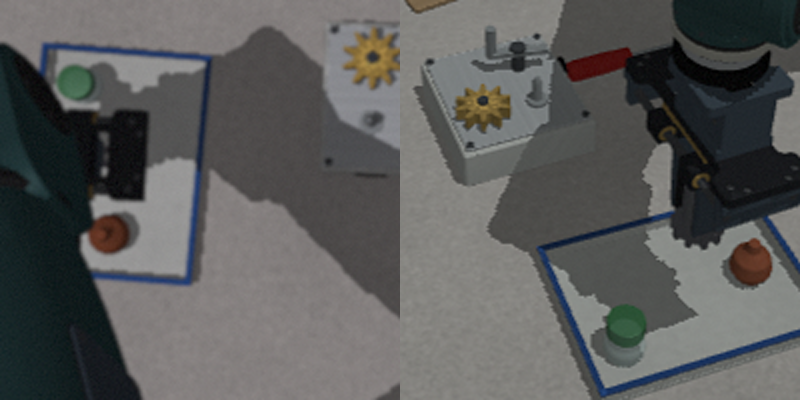

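The held gear hangs over the tray's middle, between the jar and the bulb; the bare spindle shows in the side view at about (319,280).

Emit:
jog_arm --steps '[0,0,-1.4,0,0,0,20,0,0,-2.6,0,0,0,20,0,0,-3.4,0,0,0,20,0,0,-3.8,0,0,0,20,0,0,-3.96,0,0,0,20,0,0,-3.96,0,0,0,20,0,0,-3.96,0,0,0,55,0,0,-3.96,0,0,0,55,0,0,-3.96,0,0,0,55,0,0,-3.96,0,0,0,55]'

```text
clock: 5.2
tcp_pos: [487.1, 311.2, 36.4]
tcp_rot: [-180.0, -0.0, -3.0]
ft_force: [-0.2, -0.3, -0.6]
opening: 0.596
grasp_force: 0.0
```

Emit:
jog_arm --steps '[0,0,1,0,0,0,60,0,0,2,0,0,0,60,0,0,4,0,0,0,60,0,0,6,0,0,0,60,0,-2,6.8,0,0,0,60,0,-4,6.8,0,0,0,60,0,-6,6.8,0,0,0,60,0,-8,6.8,0,0,0,60,0,-10,6.8,0,0,0,60,0,-12,6.8,0,0,0,60]'

```text
clock: 6.2
tcp_pos: [486.5, 12.8, 206.3]
tcp_rot: [-180.0, -0.0, -3.0]
ft_force: [1.4, 0.7, -0.6]
opening: 0.657
grasp_force: 0.0
```

Emit:
jog_arm --steps '[1.28,-12.08,-1,0,0,0,60,1.28,-12.08,-1,0,0,0,60,1.28,-12.08,-1,0,0,0,60,1.28,-12.08,-1,0,0,0,60,1.28,-12.08,-1,0,0,0,60,1.28,-12.08,-1,0,0,0,60,1.28,-12.08,-1,0,0,0,60,1.28,-12.08,-2,0,0,0,60,1.28,-12.08,-3,0,0,0,60,1.28,-12.08,-3.2,0,0,0,60]'

```text
clock: 7.2
tcp_pos: [517.5, -286.2, 123.6]
tcp_rot: [-179.9, 0.2, -3.0]
ft_force: [-0.1, -0.6, -0.1]
opening: 0.659
grasp_force: 0.0
```

```bash
python3 - <<'E'
from h import *
t=camera("top");s=camera("side")
c=lambda i,x,y,w,h,k:cv2.resize(i[y:y+h,x:x+w],None,fx=k,fy=k,interpolation=cv2.INTER_CUBIC)
o=np.vstack([np.hstack([c(t,90,170,133,100,3),c(t,225,175,133,100,3)]),np.hstack([c(s,330,320,133,100,3),c(s,250,235,133,100,3)])])
cv2.imwrite("pics/c2.png",np.clip(o*1.5,0,255).astype(np.uint8));cv2.imwrite("pics/t2.png",t);print(sense()["tcp_pos"],sense()["opening"])
E
```

```text
[ 518.61091194 -286.70231087  125.59481586] 0.6629655491669281
```

View pics/c2.png

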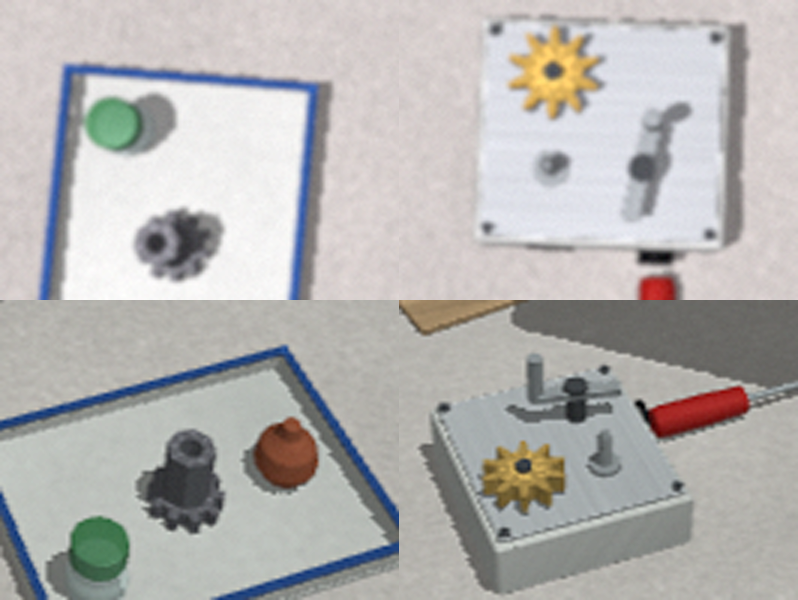

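Small gear stands flat in the tray. The bare spindle tip is at top (275,230) / side (318.5,280).

Emit:
jog_arm --steps '[0,0,-1.2,0,0,0,55,0,0,-2.2,0,0,0,55,0,0,-3,0,0,0,55,0,0,-3.48,0,0,0,55,0,0,-3.48,0,0,0,20,0,0,-3.48,0,0,0,20,0,0,-3.48,0,0,0,20,0,0,-3.48,0,0,0,20,0,0,-3.48,0,0,0,20,0,0,-3.48,0,0,0,20]' --force 25

```text
clock: 8.3
tcp_pos: [519.7, -287.8, 40.2]
tcp_rot: [180.0, -0.1, -3.0]
ft_force: [-0.8, 0.2, 8.3]
opening: 0.322
grasp_force: 25.0
```

```bash
python3 - <<'E'
from h import *
a,b=(275,230),(318.5,280)
print(tri(a,b),onz("top",a,84),onz("side",b,84)); print(sense()["opening"]*91.2,sense()["tcp_pos"])
E
```

```text
(array([521.02124445,  50.72785989,  76.96076163]), np.float64(2.628882180491247)) [519.26810931  50.86130007  84.        ] [525.52197158  57.58020794  84.        ]
29.3358459130837 [ 519.68338603 -287.77397686   40.16314555]
```

Emit:
jog_arm --steps '[0,0,0.4,0,0,0,20,0,0,1.2,0,0,0,20,0,0,2.6,0,0,0,20,0,0,4,0,0,0,20,0,0,5.2,0,0,0,20,0,0,5.6,0,0,0,20,0,0,5.6,0,0,0,20,0,0,5.6,0,0,0,20,0,0,5.6,0,0,0,20,0,0,5.6,0,0,0,20]'

```text
clock: 9.3
tcp_pos: [518.3, -287.0, 177.5]
tcp_rot: [-179.9, 0.1, -3.0]
ft_force: [0.6, 0.2, -2.1]
opening: 0.323
grasp_force: 25.0
```

```bash
python3 - <<'E'
from h import *
s0=sense();print(s0["opening"]*91.2,s0["tcp_pos"],s0["tcp_rot"],s0["ft_force"],s0["moment"])
p=s0["tcp_pos"]
s=camera("side");cv2.imwrite("pics/s3.png",s)
u=proj("side",p-[0,0,31]);print(u)
x,y=int(u[0])-40,int(u[1])-30
c=cv2.resize(s[y:y+60,x:x+80],None,fx=8,fy=8,interpolation=cv2.INTER_CUBIC);print(x,y)
cv2.imwrite("pics/c3.png",np.clip(c*1.8,0,255).astype(np.uint8))
E
```

```text
29.44458744641942 [ 518.33168569 -286.97577596  177.50773721] [-1.79938072e+02  1.10184185e-01 -3.00564007e+00] [ 0.59155568  0.18366321 -2.05422824] [ 0.07824913 -0.03430914 -0.03890946]
[265.51038538 179.83179755]
225 149
```

View pics/c3.png

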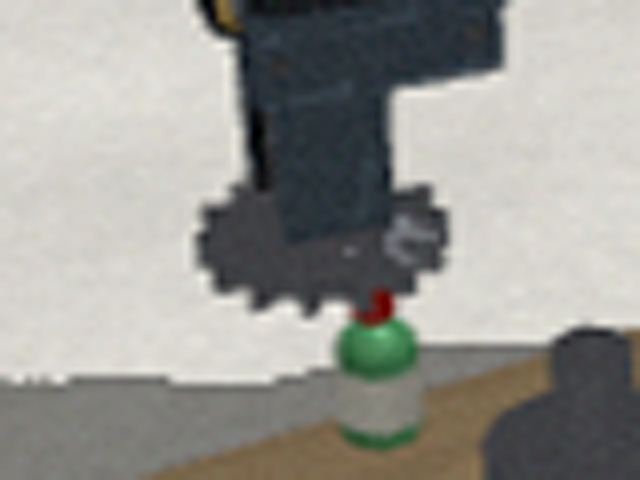

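Large gear is held level, well clear of the dropper; bottom tooth tips in the crop at about (225,293), (260,306), (312,312), (437,265).

```bash
python3 - <<'E'
from h import *
c0=np.array([518.3,-287])
for c in [(202,245),(225,293),(260,306),(312,312),(437,265)]:
    q=onz("side",(225+c[0]/8,149+c[1]/8),147)[:2]-c0
    a=np.degrees(np.arctan2(q[1],q[0]));print(c,q.round(1),np.hypot(*q).round(1),round(a,1),round(a%25.714,1))
# mask: dark teeth below, vs. bright background, 14-fold phase
s=cv2.imread("pics/s3.png");v=cv2.cvtColor(s,cv2.COLOR_BGR2HSV)[...,2]
best=[]
cx=[]
for a in np.arange(-10,150,1.0):
    rr=[v[tuple(np.round(proj("side",[*(c0+r*np.array([np.cos(np.radians(a)),np.sin(np.radians(a))])),147])).astype(int)[::-1])] for r in (35,37,39)]
    cx.append((a,np.mean(rr)))
A=np.array(cx);k=(A[:,0]>35)&(A[:,0]<140)
z=(-(A[k,1]-A[k,1].mean())*np.exp(1j*14*np.radians(A[k,0]))).sum();print(np.degrees(np.angle(z))/14%25.714,abs(z))
E
```

```text
(202, 245) [ 35.2 -16. ] 38.7 -24.4 1.3
(225, 293) [38.1 15.6] 41.2 22.2 22.2
(260, 306) [30.8 27.6] 41.3 41.9 16.2
(312, 312) [17.3 37.6] 41.4 65.3 13.9
(437, 265) [-28.2  26.4] 38.6 137.0 8.4
10.835349666305998 1599.239472929317
```

Emit:
jog_arm --steps '[0,1,0,0,0,0,20,0,2.5,0,0,0,0,20,0,4.2,0,0,0,0,20,0,6,0,0,0,0,20,0,7.8,0,0,0,0,20,0,9.6,0,0,0,0,20,0,11.3,0,0,0,0,20,0,12.6,0,0,0,0,20,0.1,13.3,0,0,0,0,20,0.1,13.54,0,0,0,0,20]'

```text
clock: 10.35
tcp_pos: [521.4, 52.7, 178.5]
tcp_rot: [-180.0, 0.0, -2.9]
ft_force: [-0.5, 0.1, -1.4]
opening: 0.317
grasp_force: 25.0
```

Emit:
jog_arm --steps '[0,0,-0.5,0,0,-0.3,20,0,0,-1,0,0,-0.3,20,0,0,-1.5,0,0,-0.3,20,0,0,-1.8,0,0,-0.3,20,0,0,-1.8,0,0,-0.3,20,0,0,-1.8,0,0,-0.3,20,0,0,-1.8,0,0,-0.3,20,0,0,-1.8,0,0,-0.3,20,0,0,-1.8,0,0,-0.3,20,0,0,-1.8,0,0,-0.3,20]'

```text
clock: 11.35
tcp_pos: [521.5, 51.2, 134.2]
tcp_rot: [-180.0, -0.0, -4.5]
ft_force: [0.2, 0.0, -2.4]
opening: 0.324
grasp_force: 25.0
```

```bash
python3 - <<'E'
from h import *
print(sense()["tcp_pos"],sense()["tcp_rot"],sense()["ft_force"])
s=camera("side");c=cv2.resize(s[225:325,250:383],None,fx=6,fy=6,interpolation=cv2.INTER_CUBIC)
cv2.imwrite("pics/c4.png",np.clip(c*1.6,0,255).astype(np.uint8))
E
```

```text
[521.53769247  51.23063535 134.16575326] [-1.79996647e+02 -2.48085242e-02 -4.49390481e+00] [ 0.23126696  0.02201424 -2.4363908 ]
```

View pics/c4.png

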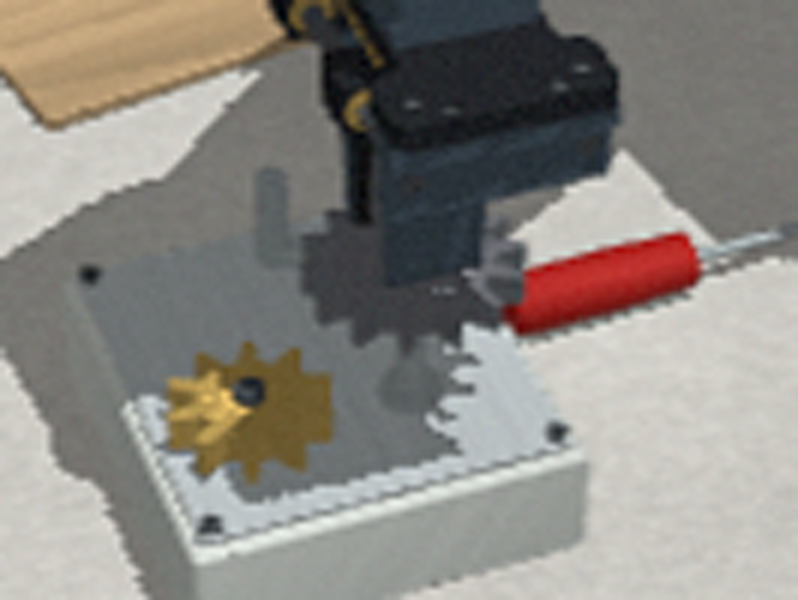

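The gear hangs directly above the spindle stub (crop (408,385)), with the brass pinion beside it at (250,410).

Emit:
jog_arm --steps '[0,0,-0.2,0,0,0,20,0,0,-0.4,0,0,0,20,0,0,-0.6,0,0,0,20,0,0,-0.75,0,0,0,20,0,0,-0.9,0,0,0,20,0,0,-1.05,0,0,0,20,0,0,-1.15,0,0,0,20,0,0,-1.22,0,0,0,20,0,0,-1.22,0,0,0,20,0,0,-1.22,0,0,0,20]'

```text
clock: 12.4
tcp_pos: [521.5, 51.2, 103.5]
tcp_rot: [-180.0, -0.0, -4.5]
ft_force: [-0.2, 0.2, -1.9]
opening: 0.323
grasp_force: 25.0
```

Emit:
jog_arm --steps '[0,0,-0.06,0,0,0,20,0,0,-0.12,0,0,0,20,0,0,-0.18,0,0,0,20,0,0,-0.24,0,0,0,20,0,0,-0.28,0,0,0,20,0,0,-0.28,0,0,0,20,0,0,-0.28,0,0,0,20,0,0,-0.28,0,0,0,20,0,0,-0.28,0,0,0,20,0,0,-0.28,0,0,0,20]'

```text
clock: 13.4
tcp_pos: [521.5, 51.2, 96.5]
tcp_rot: [-180.0, -0.0, -4.5]
ft_force: [0.3, 0.1, -1.5]
opening: 0.319
grasp_force: 25.0
```

Emit:
jog_arm --steps '[0,0,-0.05,0,0,0,20,0,0,-0.1,0,0,0,20,0,0,-0.15,0,0,0,20,0,0,-0.2,0,0,0,20,0,0,-0.25,0,0,0,20,0,0,-0.3,0,0,0,20,0,0,-0.34,0,0,0,20,0,0,-0.36,0,0,0,20,0,0,-0.36,0,0,0,20,0,0,-0.36,0,0,0,20]'

```text
clock: 14.4
tcp_pos: [521.4, 51.2, 87.4]
tcp_rot: [180.0, -0.0, -4.5]
ft_force: [0.2, -0.3, -1.9]
opening: 0.32
grasp_force: 25.0
```

Emit:
jog_arm --steps '[0,0,-0.03,0,0,0,20,0,0,-0.06,0,0,0,20,0,0,-0.06,0,0,0,20,0,0,-0.06,0,0,0,20,0,0,-0.06,0,0,0,20,0,0,-0.06,0,0,0,20,0,0,-0.06,0,0,0,20,0,0,-0.06,0,0,0,20,0,0,-0.06,0,0,0,20,0,0,-0.06,0,0,0,20]'

```text
clock: 15.4
tcp_pos: [521.6, 51.2, 86.2]
tcp_rot: [-180.0, -0.0, -4.5]
ft_force: [-2.1, -0.5, 5.3]
opening: 0.32
grasp_force: 25.0
```

Contact at the expected seat height (86.1). Release, rise, look.

Emit:
jog_arm --steps '[0,0,0,0,0,0,46,0,0,0,0,0,0,46,0,0,0,0,0,0,46,0,0,0,0,0,0,46,0,0,1,0,0,0,46,0,0,2,0,0,0,46,0,0,3.5,0,0,0,46,0,0,4.5,0,0,0,46,0,-3,4.5,0,0,0,46,0,-6,4.5,0,0,0,46]'

```text
clock: 16.4
tcp_pos: [521.9, -49.3, 199.6]
tcp_rot: [180.0, -0.1, -4.3]
ft_force: [-0.0, -0.1, 0.0]
opening: 0.505
grasp_force: 0.0
```

```bash
python3 - <<'E'
from h import *
print(sense()["tcp_pos"],sense()["tcp_rot"],sense()["ft_force"])
s=camera("side");t=camera("top")
c=lambda i,x,y,w,h,k:cv2.resize(i[y:y+h,x:x+w],None,fx=k,fy=k,interpolation=cv2.INTER_CUBIC)
o=np.hstack([c(t,240,170,100,100,4),c(s,255,230,100,100,4)])
cv2.imwrite("pics/c5.png",np.clip(o*1.6,0,255).astype(np.uint8))
E
```

```text
[521.91625401 -49.28187348 199.62032038] [ 1.79991042e+02 -1.35257053e-01 -4.32947322e+00] [-0.04349903 -0.09953118  0.02443704]
```

View pics/c5.png

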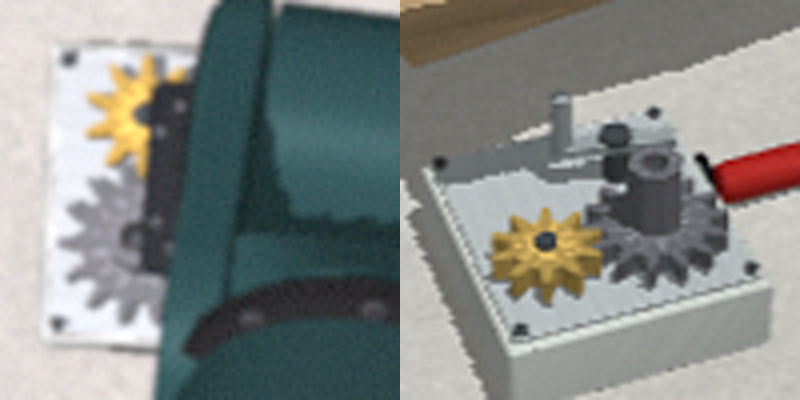

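Gear is seated level and meshed in both views; keeper pin top at side crop (562,98), still open.

Emit:
jog_arm --steps '[1.02,1.31,0,0,0,-9.8,36,1.02,1.31,0,0,0,-9.8,36,1.02,1.31,0,0,0,-9.8,36,1.02,1.31,0,0,0,-9.8,36,1.02,1.31,0,0,0,-9.8,36,1.02,1.31,0,0,0,-9.8,36,1.02,1.31,-1,0,0,-9.8,36,1.02,1.31,-2,0,0,-9.8,36,1.02,1.31,-2.4,0,0,-9.8,36,1.02,1.31,-2.4,0,0,-9.8,36]'

```text
clock: 17.5
tcp_pos: [546.1, -15.8, 137.3]
tcp_rot: [179.9, 0.1, -53.5]
ft_force: [-0.9, 0.1, 0.1]
opening: 0.396
grasp_force: 0.0
```

Descend to z≈104 and close gently on the pin.

Emit:
jog_arm --steps '[0,0,-0.5,0,0,0,36,0,0,-1,0,0,0,36,0,0,-1.36,0,0,0,36,0,0,-1.36,0,0,0,36,0,0,-1.36,0,0,0,5,0,0,-1.36,0,0,0,5,0,0,-1.36,0,0,0,5,0,0,-1.36,0,0,0,5,0,0,-1.36,0,0,0,5,0,0,-1.36,0,0,0,5]' --force 6

```text
clock: 18.5
tcp_pos: [547.4, -16.1, 104.8]
tcp_rot: [-180.0, -0.0, -53.5]
ft_force: [1.7, -0.0, 2.7]
opening: 0.129
grasp_force: 6.0
```

Emit:
jog_arm --steps '[-0.07,-0.2,0,0,0,0,5,-0.17,-0.38,0,0,0,0,5,-0.3,-0.54,0,0,0,0,5,-0.46,-0.68,0,0,0,0,5,-0.64,-0.79,0,0,0,0,5,-0.83,-0.86,0,0,0,0,5,-1.04,-0.9,0,0,0,0,5,-1.2,-0.91,0,0,0,0,5,-1.25,-0.91,0,0,0,0,5,-1.25,-0.91,0,0,0,0,5]' --force 12

```text
clock: 19.5
tcp_pos: [517.2, -39.1, 105.0]
tcp_rot: [-179.8, -0.1, -53.5]
ft_force: [10.1, -0.4, -3.3]
opening: 0.127
grasp_force: 12.0
```

Emit:
jog_arm --steps '[0,0,0,0,0,0,32,0,0,0,0,0,0,32,0,0,0,0,0,0,32,0,0,1,0,0,0,32,0,0,2,0,0,0,32,0,0,4,0,0,0,32,0,-2,5,0,0,0,32,0,-4,5,0,0,0,32,0,-6,5,0,0,0,32,0,-8,5,0,0,0,32]'

```text
clock: 20.5
tcp_pos: [515.1, -235.3, 229.8]
tcp_rot: [-180.0, -0.0, -53.5]
ft_force: [1.1, 1.2, -0.1]
opening: 0.348
grasp_force: 0.0
```

Emit:
jog_arm --steps '[0,-4,0,0,0,0,32,0,-4,0,0,0,0,32,0,-4,0,0,0,0,32,0,-4,0,0,0,0,32,0,-4,0,0,0,0,32,0,-4,0,0,0,0,32,0,-4,0,0,0,0,32,0,-4,0,0,0,0,32,0,-4,0,0,0,0,32,0,-4,0,0,0,0,32]'

```text
clock: 21.5
tcp_pos: [515.7, -333.3, 229.5]
tcp_rot: [-180.0, -0.0, -53.5]
ft_force: [0.7, -0.1, 0.4]
opening: 0.35
grasp_force: 0.0
```

```bash
python3 - <<'E'
from h import *
print(sense()["tcp_pos"],sense()["ft_force"])
s=camera("side");t=camera("top")
c=lambda i,x,y,w,h,k:cv2.resize(i[y:y+h,x:x+w],None,fx=k,fy=k,interpolation=cv2.INTER_CUBIC)
o=np.vstack([np.hstack([c(t,240,170,100,100,4),c(s,255,230,100,100,4)]),cv2.resize(np.hstack([t[170:320,90:290],s[310:460,290:490]]),None,fx=2,fy=1.3)])
cv2.imwrite("pics/c6.png",np.clip(o*1.6,0,255).astype(np.uint8)[:600])
E
```

```text
[ 515.72923562 -333.29063724  229.46488907] [ 0.65193634 -0.13367073  0.40454223]
```

View pics/c6.png

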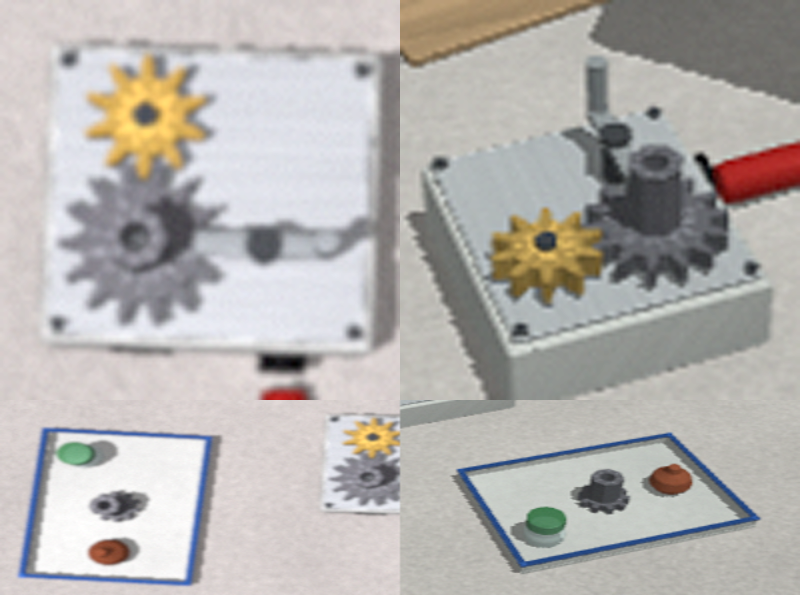

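The keeper bar lies in line with the spindle over the rim (pivot (263,243), pin (328,243), both in the top crop). The large gear is meshed and the small gear lies flat in the tray.

```bash
python3 -c "
from bench import *
print(sign_off())"
```

```text
the job is handed in; nothing more can be done
None
```

I handed the job in at about 22 s of the 72 s allowed, with no verdict returned: in the last pictures the small gear is flat, hub up, in the tray, the large gear is down on the spindle and meshed without needing any rocking, and the keeper is shut over its rim.

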